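Lay out the parts kit for a power unit

TASK

Lay out the kit for the next power unit: put the three small bare steel cores flat into the three round dishes, one in each, and lay the terminal strip flat and lengthwise in the long tray. Set the finned heat sink, fins down, into the middle of the comb-shaped holder so that its fins slide between the holder's three fins and stand fully down on its base plate.

Things in the scene. Friction and masses are not known exactly. Their poses are not given: they have to be found in the camera images.
- core_a_center (a point): small bare strip-wound core: a plain grey steel ring lying flat, 56 mm across, 20 mm high, with a hole of about half that width (grasp it across the outside). One of three alike; the larger bare core, wrapped coils and tape rolls are not part of the job. The point is its centre, 10 mm above its underside; z is up
- core_b_center (a point): small bare strip-wound core: a plain grey steel ring lying flat, 56 mm across, 20 mm high, with a hole of about half that width (grasp it across the outside). One of three alike; the larger bare core, wrapped coils and tape rolls are not part of the job. The point is its centre, 10 mm above its underside; z is up
- core_c_center (a point): small bare strip-wound core: a plain grey steel ring lying flat, 56 mm across, 20 mm high, with a hole of about half that width (grasp it across the outside). One of three alike; the larger bare core, wrapped coils and tape rolls are not part of the job. The point is its centre, 10 mm above its underside; z is up
- dish_1: shallow round pale-wood dish, fixed to the bench: 82 mm across, 73 mm inside, flat floor 2.5 mm above the bench, rim 6 mm above the bench. One of three alike, each takes one small core. Origin at the centre of its underside, at bench height; z is up
- dish_2: shallow round pale-wood dish, fixed to the bench: 82 mm across, 73 mm inside, flat floor 2.5 mm above the bench, rim 6 mm above the bench. One of three alike, each takes one small core. Origin at the centre of its underside, at bench height; z is up
- dish_3: shallow round pale-wood dish, fixed to the bench: 82 mm across, 73 mm inside, flat floor 2.5 mm above the bench, rim 6 mm above the bench. One of three alike, each takes one small core. Origin at the centre of its underside, at bench height; z is up
- strip_center (a point): cream-coloured screw terminal strip lying flat: 102 mm long (along its y), 20 mm wide (along its x), 14 mm high at its screws (grip it on the lower 11 mm, its plain sides). The point is its centre, 7 mm above its underside; either end may lead
- long_tray: long shallow pale-wood tray, fixed to the bench: outside 126 mm long (along its y) and 48 mm wide (along its x), inside 118 x 40 mm, floor 3 mm and rim 6 mm above the bench. Origin at the centre of its underside, at bench height; z is up
- sink_center (a point): aluminium heat sink standing fins down: 74 mm long (its y), 42 mm wide (its x), 34 mm high. Under a 10 mm top plate hang four fins, 3 mm thick, 24 mm deep, pitch 13 mm, running along y; the outer ones are flush with the long sides: grasp it across the 42 mm. The point is its centre, 17 mm above the fins' feet; z is up; symmetrical, either end may lead
- comb_holder: comb holder, fixed: pale-wood base plate 104 mm long (its y), 64 mm wide (its x), 6 mm thick; three upright black fins 3 mm thick, 70 mm long along y, pitch 13 mm, the middle one on the centre line, tips 21.5 mm above the bench. They enter the heat sink's gaps with 3.5 mm to spare each side; its fins then stand 6 mm above the bench. Origin: centre of the underside, at bench height; z is up

How it is judged:
At the end, for the whole second after the job is handed in: Flat on each dish floor one small core (centre within 11 mm); strip flat in the tray (12 mm along, 13 mm across, 0.25 rad); heat sink fully down on the comb holder's base (2.5 mm in height, 5.5 mm across, 15 mm along, 0.15 rad); tilt under 0.1 rad (heat sink 0.08); all at rest (((horizontal distance between core_a_center and dish_1 below 0.011 m and z of core_a_center in the frame of dish_1 between 0.009 and 0.0155 m and angle between core_a_center's own z axis and vertical below 0.1 rad) or (horizontal distance between core_b_center and dish_1 below 0.011 m and z of core_b_center in the frame of dish_1 between 0.009 and 0.0155 m and angle between core_b_center's own z axis and vertical below 0.1 rad) or (horizontal distance between core_c_center and dish_1 below 0.011 m and z of core_c_center in the frame of dish_1 between 0.009 and 0.0155 m and angle between core_c_center's own z axis and vertical below 0.1 rad)) and ((horizontal distance between core_a_center and dish_2 below 0.011 m and z of core_a_center in the frame of dish_2 between 0.009 and 0.0155 m and angle between core_a_center's own z axis and vertical below 0.1 rad) or (horizontal distance between core_b_center and dish_2 below 0.011 m and z of core_b_center in the frame of dish_2 between 0.009 and 0.0155 m and angle between core_b_center's own z axis and vertical below 0.1 rad) or (horizontal distance between core_c_center and dish_2 below 0.011 m and z of core_c_center in the frame of dish_2 between 0.009 and 0.0155 m and angle between core_c_center's own z axis and vertical below 0.1 rad)) and ((horizontal distance between core_a_center and dish_3 below 0.011 m and z of core_a_center in the frame of dish_3 between 0.009 and 0.0155 m and angle between core_a_center's own z axis and vertical below 0.1 rad) or (horizontal distance between core_b_center and dish_3 below 0.011 m and z of core_b_center in the frame of dish_3 between 0.009 and 0.0155 m and angle between core_b_center's own z axis and vertical below 0.1 rad) or (horizontal distance between core_c_center and dish_3 below 0.011 m and z of core_c_center in the frame of dish_3 between 0.009 and 0.0155 m and angle between core_c_center's own z axis and vertical below 0.1 rad)) and x of strip_center in the frame of long_tray between -0.013 and 0.013 m and y of strip_center in the frame of long_tray between -0.012 and 0.012 m and z of strip_center in the frame of long_tray between 0.006 and 0.0125 m and angle between strip_center's own z axis and vertical below 0.1 rad and angle between the y axis of strip_center and the y axis of long_tray, either way round below 0.25 rad and x of sink_center in the frame of comb_holder between -0.0055 and 0.0055 m and y of sink_center in the frame of comb_holder between -0.015 and 0.015 m and z of sink_center in the frame of comb_holder between 0.02 and 0.0255 m and angle between sink_center's own z axis and vertical below 0.08 rad and angle between the y axis of sink_center and the y axis of comb_holder, either way round below 0.15 rad and linear speed of each of core_a, core_b, core_c, terminal_strip, heat_sink below 0.02 m/s); the robot touches nothing.
It also fails if it takes over 115 s, if anything falls off the work surface, if the arm or the gripper's body presses on something with over 40 N, if the wrist force passes 120 N, or if a joint passes its speed limit or range.

ROBOT

A 7-joint arm with a two-finger parallel gripper is mounted at the origin on a cart in front of the work surface, level with it; the furniture and walls round the work are solid. World frame = base frame: x ahead of the robot, y to its left, z up, the work surface at z = 0. Lengths are in m, angles in rad, forces in N, time in s.
With the tool pointing down it reaches from about 0.35 to 0.9 m from the base axis. Payload 8.1 kg.
Tool frame: the origin (TCP) lies on the centre line of the jaws, within the pads' length; the fingertips stand 17 mm ahead of it and the grasp point (between the pads) lies 2 mm behind it (tip_extent is the distance from the TCP to the fingertips, in m); z points along the fingers, y is the direction in which the jaws open and shut (so a half turn about z gives the same grasp; the last joint's range is limited). The gripper opens to 92 mm and grips with 3 to 60 N. Pads are 19 mm wide; open, the fingers measure 130 mm over their backs; the gripper's body (75 mm by 190 mm) begins 47 mm behind the grasp point.
Start: joints at [1.013, 0.434, 0.025, 1.573, -0.012, 1.134, -0.075], TCP at [0.275, -0.561, 0.244] pointing down, gripper open.
Joint ranges: [-2.62, 2.62], [-0.44, 2.09], [-1.27, 1.32], [0.08, 2.57], [-1.32, 4.46], [0.12, 2], [-2.74, 2.74]. Speed limits (rad/s): [2.22, 2.22, 3.01, 3.01, 3.14, 3.14, 3.14].

INTERFACE

Orientations are given as a rotation vector (axis times angle).
In Python, from bench import get_obs, capture, camera_model, close_job, tip_extent gives the robot as it stands.
- The arm moves only by the tool jog_arm, never from a script. Its argument "deltas" is a list of rows, each a list of 5 numbers: the shift along the tool's x, y, z in m, then the turn about the tool's z in rad, then the gripper command: -1 is fully open, 1 is shut, values between are in proportion. A call has 1 to 20 rows; each row is the pose to reach, as a shift and turn from the pose commanded when the call began, along the tool's axes at that moment; what a row does not reach only later rows make up. A row lasts 1/10 s, in which the tool goes at most 50 mm and 8.59 degrees, less where a joint would pass 70% of its speed; a pose out of reach is approached as far as the arm can. A call with a gripper value outside its range is refused whole. The fingers move at their own pace and stop on an object; the grip force is fixed at half the most. Time passes only in rows, so rows that repeat a pose let the fingers close. It gives the time, the measured TCP pose, the force and the opening at its end, in the units of the state.
- get_obs(): the state, without advancing time (a new reading comes with each control period).
- capture(name): name is "side" or "top" or "wrist"; returns the picture (400x640x3 uint8, red, green, blue); there is no depth.
- camera_model(name): a dict with "camera_matrix" (3x3 intrinsics, pixels), "k1" (the pictures are not rectified: a ray, as slopes to the right and down, at radius r is drawn at 1 + k1 r^2 times it, then the intrinsics apply), "camera_from_world" (4x4, takes a point from world to camera coordinates). Camera axes: x right, y down, z forward; pixel columns grow to the right and rows downward; lengths in m; the calibration is good to about 2 mm. A picture is of the moment at which its call begins: read the wrist's pose just before it. camera_model takes no time and is no camera call; for the wrist camera it gives the pose at the moment of the call.
- close_job(): hands the job in, once; it reports no verdict.
The state is a dict: "clock": time; "q": joint angles; "joint_vel": joint speeds; "effort": joint torques, N m; "ee_pos": TCP position; "tool_rot": TCP orientation; "force": force on the tool from outside, world axes, zero at the start; "moment": the same for the moment, N m; "width": finger opening in m.
Only numpy, scipy, OpenCV 4.12 (cv2) and the standard library are available. Lean on these libraries where they do the work, as an engineer would, in place of code of your own. Each camera call takes 0.05 s, during which the arm holds its last target.

## Working session

There is one attempt and no reset: what is moved stays moved. The work goes in short steps, Python scripts to look and compute and a tool call to move; the robot and the scene stay as the last step left them, time stands still between calls to the robot, and variables do not carry over. Pictures are saved under pics/ and viewed, and the job is handed in when it is done.

Besides the shell and the picture viewer there is one more tool, called as a command line: name --pt "numbers of a row" for each row, then --argument value for the rest. jog_arm: Moves the arm, as the interface text tells. Its arguments: {"type":"object","properties":{"deltas":{"type":"array","items":{"type":"array","items":{"type":"number"}}}},"required":["deltas"]}

```bash
ls; mkdir -p pics
cat > h.py <<'E'
import numpy as np,cv2
from bench import *
def save(n,im): cv2.imwrite(f'pics/{n}.png',im[...,::-1])
def ray(cm,uv):
    K=np.array(cm['camera_matrix']);k1=cm['k1']
    d=np.array([(uv[0]-K[0,2])/K[0,0],(uv[1]-K[1,2])/K[1,1]])
    s=d.copy()
    for _ in range(30): s=d/(1+k1*(s@s))
    T=np.array(cm['camera_from_world']);R=T[:3,:3];t=T[:3,3]
    return -R.T@t, R.T@np.array([s[0],s[1],1.])
def onz(cm,uv,z):
    o,d=ray(cm,np.array(uv,float)); return o+d*(z-o[2])/d[2]
def proj(cm,P):
    K=np.array(cm['camera_matrix']);T=np.array(cm['camera_from_world'])
    p=T[:3,:3]@np.array(P,float)+T[:3,3];s=p[:2]/p[2];s=s*(1+cm['k1']*(s@s))
    return K[0,0]*s[0]+K[0,2],K[1,1]*s[1]+K[1,2]
E
python3 - <<'E'
from h import *
np.set_printoptions(precision=4,suppress=True)
for n in ['top','side','wrist']:
    cm=camera_model(n); print(n,cm['k1'],np.array(cm['camera_matrix'])[0],np.array(cm['camera_from_world']))
    save(n+'0',capture(n))
o=get_obs();print({k:np.round(v,4) for k,v in o.items()},tip_extent)
E
```

```text
pics
top -0.05164580724624237 [506.7828   0.     319.3122] [[-0.0282 -0.9996  0.004   0.0167]
 [-0.9906  0.0274 -0.1339  0.5114]
 [ 0.1337 -0.0078 -0.991   1.2707]
 [ 0.      0.      0.      1.    ]]
side -0.09875145816174269 [389.0482   0.     317.6942] [[-0.9987 -0.0511 -0.0031  0.4848]
 [-0.0314  0.6586 -0.7518  0.075 ]
 [ 0.0404 -0.7508 -0.6593  1.1463]
 [ 0.      0.      0.      1.    ]]
wrist -0.02899573198521393 [275.9965   0.     324.8887] [[ 0.4396 -0.8982 -0.0013 -0.6242]
 [-0.8669 -0.4247  0.2608 -0.0327]
 [-0.2348 -0.1135 -0.9654  0.3895]
 [ 0.      0.      0.      1.    ]]
{'clock': np.float64(0.15), 'q': array([ 1.0134,  0.4351,  0.025 ,  1.5739, -0.0116,  1.134 , -0.0751]), 'joint_vel': array([-0.0002, -0.0015,  0.0002, -0.0023, -0.0016,  0.0021, -0.0002]), 'effort': array([  0.0024, -66.8266,   0.9858, -31.4695,  -0.0605,   0.0393,
         0.0001]), 'ee_pos': array([ 0.2743, -0.5612,  0.2431]), 'tool_rot': array([-3.0597, -0.7078,  0.0006]), 'force': array([-0.6179,  0.9688, -0.3578]), 'moment': array([-0.0158,  0.0195, -0.0117]), 'width': np.float64(0.0918)} 0.017
```

View pics/top0.png

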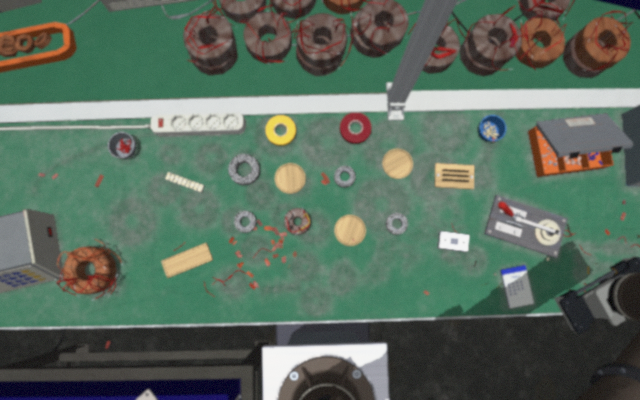

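View pics/side0.png

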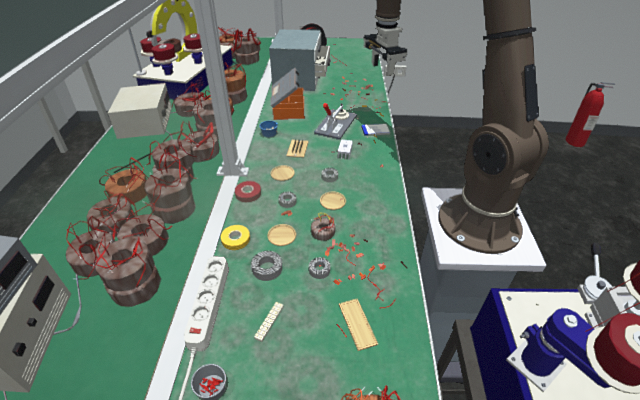

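View pics/wrist0.png

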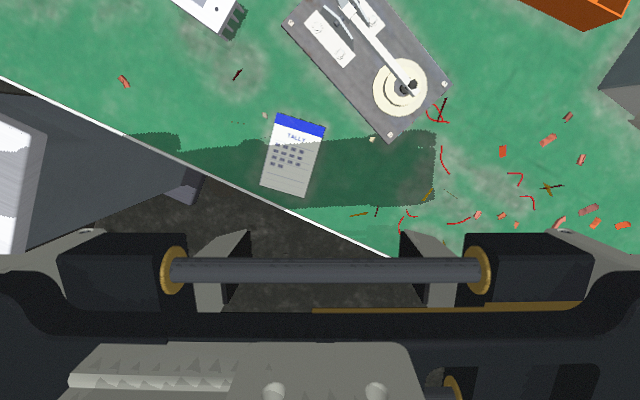

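The top view shows the dishes near (290,178), (350,230) and (397,164), and the small cores near (344,176), (245,221) and (397,223). The strip is at (184,181), the tray at (187,260), the comb at (455,176) and the sink probably at (455,241). The ring at (245,168) is the larger core. Next I'll measure these.

Run:
```python
from h import *
im=cv2.imread('pics/top0.png')
c=im[130:290,150:350];cv2.imwrite('pics/tA.png',cv2.resize(c,None,fx=4,fy=4,interpolation=cv2.INTER_CUBIC)[:600])
c=im[130:280,300:500];cv2.imwrite('pics/tB.png',cv2.resize(c,None,fx=4,fy=4,interpolation=cv2.INTER_CUBIC))
c=cv2.imread('pics/side0.png')[120:380,200:400];cv2.imwrite('pics/sA.png',cv2.resize(c,None,fx=2.3,fy=2.3,interpolation=cv2.INTER_CUBIC))
```

```text
(no output)
```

View pics/tA.png

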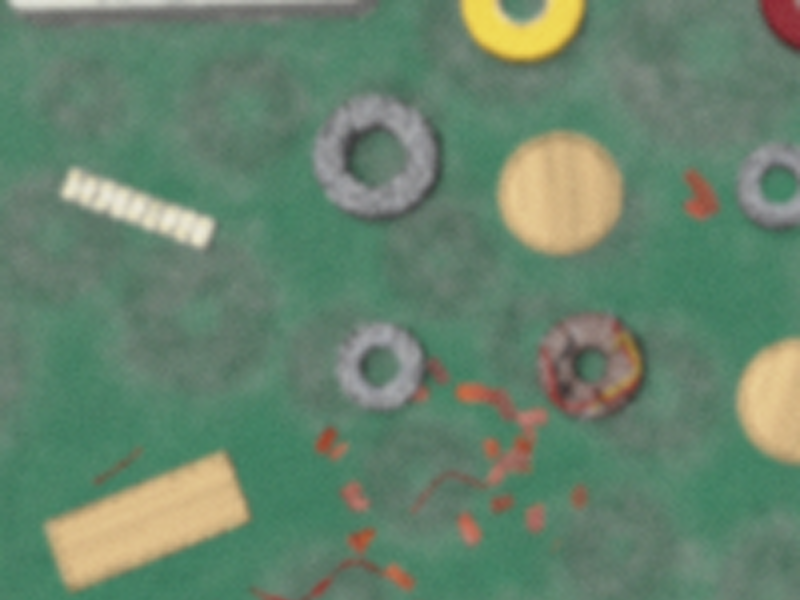

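View pics/tB.png

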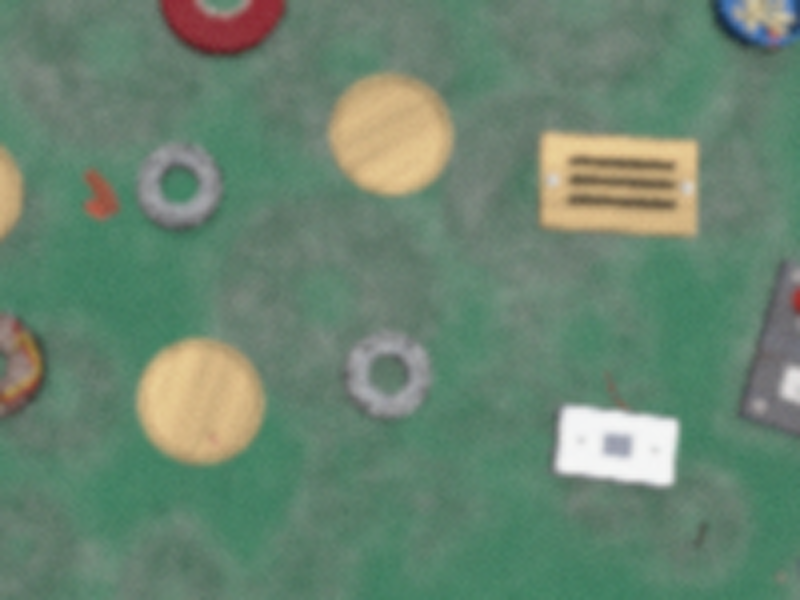

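View pics/sA.png

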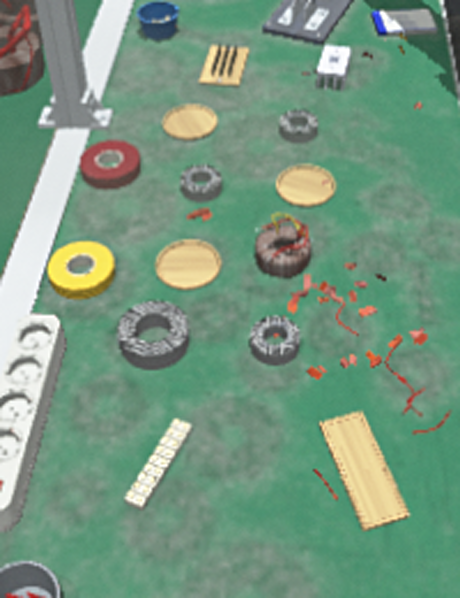

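```bash
cat > seg.py <<'E'
from h import *
np.set_printoptions(precision=4,suppress=True)
def comp(mask,amin,amax):
    out=[]
    cs,_=cv2.findContours(mask.astype(np.uint8),cv2.RETR_EXTERNAL,cv2.CHAIN_APPROX_NONE)
    for c in cs:
        h=cv2.convexHull(c)
        a=cv2.contourArea(h)
        if amin<a<amax:
            m=cv2.moments(h); out.append((m['m10']/m['m00'],m['m01']/m['m00'],a,h))
    return out
def masks(im):
    f=im.astype(int);r,g,b=f[...,0],f[...,1],f[...,2]
    return dict(wood=(r-b>40)&(r>150)&(g>120)&(r-g<70), grey=(b-g>-6)&(abs(r-g)<25)&(r>60)&(r<225), white=(r>205)&(g>200)&(b>170))
def rectw(cm,h,z):
    W=np.array([onz(cm,p,z)[:2] for p in h[:,0,:]]).astype(np.float32)
    (c,s,a)=cv2.minAreaRect(W); 
    bx=cv2.boxPoints((c,s,a)); e=[bx[1]-bx[0],bx[2]-bx[1]]; L=max(e,key=np.linalg.norm)
    ang=np.arctan2(L[1],L[0]); ang=(ang+np.pi/2)%np.pi-np.pi/2
    return np.array(c),np.sort(s),ang
E
python3 - <<'E'
from seg import *
im=cv2.imread('pics/top0.png')[...,::-1];cm=camera_model('top')
M=masks(im)
for k in M:
    z={'wood':.006,'grey':.01,'white':.02}[k]
    for u,v,a,h in comp(M[k],100,2500):
        if 140<v<300 and 150<u<480:
            c,s,an=rectw(cm,h,z)
            print(k,np.round([u,v,a],1),onz(cm,(u,v),z)[:2],'rect',c,s,'dir %.3f'%an)
E
```

```text
wood [186.5 259.9 861. ] [0.3751 0.3517] rect [0.3753 0.352 ] [0.0477 0.1263] dir -1.215
wood [349.8 229.7 708.5] [ 0.4422 -0.0754] rect [ 0.4428 -0.076 ] [0.076  0.0785] dir 1.542
wood [454.  175.6 898. ] [ 0.5784 -0.3584] rect [ 0.5786 -0.3584] [0.0652 0.1029] dir 1.491
wood [289.6 177.8 681.5] [0.5843 0.0789] rect [0.5853 0.0793] [0.0769 0.0781] dir -0.024
wood [397.3 163.3 680. ] [ 0.6157 -0.2086] rect [ 0.6161 -0.2097] [0.0792 0.0793] dir 0.741
grey [452.9 241.  516.5] [ 0.4045 -0.3434] rect [ 0.4048 -0.3436] [0.0478 0.0776] dir 1.417
grey [396.1 222.9 344. ] [ 0.4561 -0.1968] rect [ 0.4573 -0.1967] [0.0525 0.0553] dir -0.045
grey [245.  221.3 354.5] [0.4714 0.1978] rect [0.4716 0.1984] [0.0533 0.0561] dir 0.767
grey [293.8 217.8 180.5] [0.4772 0.07  ] rect [0.4785 0.0735] [0.0312 0.0594] dir -0.420
grey [344.3 176.1 314.5] [ 0.5841 -0.0659] rect [ 0.5845 -0.0663] [0.0503 0.0538] dir -0.032
grey [244.  169.  724.5] [0.6105 0.1993] rect [0.6108 0.1993] [0.0797 0.0814] dir -0.011
white [453.9 240.9 431. ] [ 0.4042 -0.3433] rect [ 0.4045 -0.343 ] [0.0412 0.0739] dir 1.409
white [187.6 183.1 162.5] [0.5751 0.3463] rect [0.5752 0.3463] [0.0157 0.076 ] dir 1.186
```

```bash
cat >> h.py <<'E'
from scipy.spatial.transform import Rotation as Ro
def tool():
    o=get_obs(); R=Ro.from_rotvec(o['tool_rot']).as_matrix(); return o,np.array(o['ee_pos']),R
def go(x,y,z,jaw):
    "delta for target world pos & jaw angle (world, rad; modulo pi)"
    o,p,R=tool()
    d=R.T@(np.array([x,y,z])-p)
    cur=np.arctan2(R[1,1],R[0,1]); w=(jaw-cur+np.pi/2)%np.pi-np.pi/2
    print('clock %.2f cur'%o['clock'],np.round(p,4),'jaw %.4f'%cur,'tilt %.4f'%np.arccos(-R[2,2]),'-> d',np.round(d,4),'turn(tool z) %.4f'%(-w),'q',np.round(o['q'],2),'w %.4f'%o['width'])
E
python3 - <<'E'
from seg import *
im=cv2.imread('pics/top0.png')[...,::-1];cm=camera_model('top')
f=im.astype(int);r,g,b=f[...,0],f[...,1],f[...,2]
m=(r>g-8)&(r>140)
for u,v,a,h in comp(m,100,2500):
    if 140<v<300 and 150<u<480:
        for z in (.006,.012,.034):
            c,s,an=rectw(cm,h,z); print(np.round([u,v,a],1),z,onz(cm,(u,v),z)[:2],c,s,'dir %.3f'%an)
print('post',onz(cm,(397,118),0), onz(cm,(397,112),0),'post stile')
o,p,R=tool();wc=camera_model('wrist');T=np.array(wc['camera_from_world']);C=-T[:3,:3].T@T[:3,3]
print('cam in tool',R.T@(C-p),'axes in tool\n',(T[:3,:3]@R))
go(.404,-.43,.2,-.16)
E
```

```text
[186.5 259.9 891.5] 0.006 [0.3751 0.3518] [0.375 0.352] [0.0489 0.1271] dir -1.208
[186.5 259.9 891.5] 0.012 [0.3749 0.3502] [0.3749 0.3505] [0.0487 0.1265] dir -1.208
[186.5 259.9 891.5] 0.034 [0.3743 0.3446] [0.3742 0.3449] [0.0479 0.1244] dir -1.208
[453.5 241.2 485. ] 0.006 [ 0.4043 -0.3459] [ 0.4053 -0.3455] [0.0476 0.0768] dir 1.430
[453.5 241.2 485. ] 0.012 [ 0.404  -0.3443] [ 0.405  -0.3438] [0.0474 0.0764] dir 1.430
[453.5 241.2 485. ] 0.034 [ 0.4029 -0.3383] [ 0.4039 -0.3379] [0.0466 0.0752] dir 1.430
[279.  240.3 103.5] 0.006 [0.4196 0.1101] [0.4174 0.1104] [0.0165 0.0542] dir -0.432
[279.  240.3 103.5] 0.012 [0.4192 0.1096] [0.4171 0.11  ] [0.0164 0.054 ] dir -0.432
[279.  240.3 103.5] 0.034 [0.4178 0.108 ] [0.4157 0.1083] [0.0162 0.0531] dir -0.432
[349.7 229.9 750. ] 0.006 [ 0.4417 -0.0751] [ 0.4416 -0.0747] [0.0786 0.0812] dir 1.542
[349.7 229.9 750. ] 0.012 [ 0.4412 -0.0747] [ 0.4411 -0.0743] [0.0782 0.0808] dir 1.542
[349.7 229.9 750. ] 0.034 [ 0.4395 -0.0732] [ 0.4393 -0.0728] [0.0769 0.0795] dir 1.542
[396.7 223.1 263. ] 0.006 [ 0.4561 -0.199 ] [ 0.4562 -0.1999] [0
[... 1685 characters left out ...]
4 [0.6071 0.1986] [0.6085 0.1996] [0.0689 0.0707] dir 1.543
[397.3 163.2 727.5] 0.006 [ 0.6161 -0.2086] [ 0.6161 -0.2084] [0.0811 0.0812] dir -0.818
[397.3 163.2 727.5] 0.012 [ 0.6149 -0.2076] [ 0.6149 -0.2074] [0.0807 0.0809] dir -0.818
[397.3 163.2 727.5] 0.034 [ 0.6102 -0.2039] [ 0.6102 -0.2037] [0.0794 0.0795] dir -0.818
post [ 0.7424 -0.2151  0.    ] [ 0.7593 -0.2159  0.    ] post stile
cam in tool [ 0.0703 -0.0001 -0.1407] axes in tool
 [[ 0.0005  1.     -0.    ]
 [-0.9654  0.0005 -0.2607]
 [-0.2607  0.0002  0.9654]]
clock 0.15 cur [ 0.2743 -0.5612  0.2431] jaw -1.1162 tilt 0.0012 -> d [ 0.1741 -0.0609  0.0432] turn(tool z) -0.9562 q [ 1.01  0.44  0.02  1.57 -0.01  1.13 -0.08] w 0.0918
```

jog_arm --pt "0.03 -0.02 0 -0.12 -1" --pt "0.07 -0.05 0 -0.26 -1" --pt "0.11 -0.08 0.02 -0.4 -1" --pt "0.15 -0.11 0.04 -0.54 -1" --pt "0.19 -0.13 0.043 -0.68 -1" --pt "0.214 -0.142 0.043 -0.82 -1" --pt "0.214 -0.142 0.043 -0.956 -1" --pt "0.214 -0.142 0.043 -0.956 -1" --pt "0.214 -0.142 0.043 -0.956 -1" --pt "0.214 -0.142 0.043 -0.956 -1" --pt "0.214 -0.142 0.043 -0.956 -1"

```text
clock: 1.25
ee_pos: [0.4039, -0.3406, 0.2007]
tool_rot: [-2.395, -2.033, 0.0]
force: [-0.4, 0.0, -0.2]
width: 0.0921
```

Run:
```python
from h import *
go(.4035,-.338,.2,-.156)
cm=camera_model('wrist');im=capture('wrist');save('w1',im)
print(proj(cm,(.4035,-.338,.034)))
```

```text
clock 1.25 cur [ 0.4039 -0.3406  0.2007] jaw -0.1634 tilt 0.0003 -> d [ 0.0025 -0.0008  0.0007] turn(tool z) -0.0074 q [ 0.81  0.34 -0.27  1.85  0.11  0.97  0.33] w 0.0921
(np.float64(323.91393068616554), np.float64(189.43288846982017))
```

View pics/w1.png

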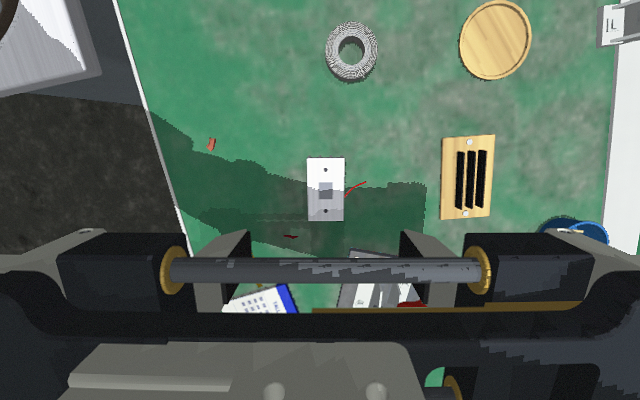

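The wrist view shows the sink's top plate around (325,189), upright in the picture, and the comb base around (467,177). Both match the top-camera measurements. Now I'll measure each one in this view.

```bash
cat > m1.py <<'E'
from seg import *
def sinkcomb(im,cm,fl=None):
    f=im.astype(int);r,g,b=f[...,0],f[...,1],f[...,2]
    m=(r>170)&(g>170)&(b>170)
    for u,v,a,h in comp(m,800,6000):
        if v<235 and 250<u<420:
            c,s,an=rectw(cm,h,.034);print('sink',np.round([u,v,a],1),onz(cm,(u,v),.034)[:2],c,s,'%.4f'%an)
    m=(r-b>25)&(r>110)&(g>90)&(r-g<70)
    for u,v,a,h in comp(m,1500,9000):
        if v<300:
            c,s,an=rectw(cm,h,.006);print('wood',np.round([u,v,a],1),onz(cm,(u,v),.006)[:2],c,s,'%.4f'%an)
    x,y,w,hh=0,0,0,0
    m=(r<60)&(g<60)&(b<60)
    for u,v,a,h in comp(m,100,1500):
        if v<230:
            c,s,an=rectw(cm,h,.0215);print('black',np.round([u,v,a],1),onz(cm,(u,v),.0215)[:2],c,s,'%.4f'%an)
E
python3 - <<'E'
from m1 import *
im=cv2.imread('pics/w1.png')[...,::-1];sinkcomb(im,camera_model('wrist'))
E
```

```text
sink [ 325.   184.5 1932. ] [ 0.4058 -0.3324] [ 0.4057 -0.3357] [0.0418 0.0662] 1.4084
sink [ 350.2   49.4 1832.5] [ 0.4535 -0.1991] [ 0.4533 -0.1979] [0.0452 0.0454] -0.5377
wood [ 466.5  176.  4235. ] [ 0.5795 -0.3556] [ 0.5794 -0.3583] [0.0647 0.1042] 1.4866
wood [ 495.1   39.4 4505. ] [ 0.6172 -0.2066] [ 0.6175 -0.2078] [0.0801 0.0814] -0.1468
black [459.3 179.5 367. ] [ 0.5632 -0.3545] [ 0.5631 -0.3561] [0.0081 0.068 ] 1.4841
black [470.  179.1 380. ] [ 0.5759 -0.3561] [ 0.5758 -0.3575] [0.0087 0.0694] 1.4977
black [480.1 177.9 414. ] [ 0.588  -0.3565] [ 0.588  -0.3582] [0.0092 0.0692] 1.4884
black [  7.1  15.  389. ] [ 0.1009 -0.0975] [ 0.0985 -0.1001] [0.0142 0.047 ] 0.8605
```

jog_arm --pt "0.0025 0.001 0.04 0 -1" --pt "0.0025 0.001 0.08 0 -1" --pt "0.0025 0.001 0.12 0 -1" --pt "0.0025 0.001 0.15 0 -1" --pt "0.0025 0.001 0.165 0 -1" --pt "0.0025 0.001 0.174 0 -1" --pt "0.0025 0.001 0.174 0 -1" --pt "0.0025 0.001 0.174 0 1" --pt "0.0025 0.001 0.174 0 1" --pt "0.0025 0.001 0.174 0 1" --pt "0.0025 0.001 0.174 0 1" --pt "0.0025 0.001 0.174 0 1" --pt "0.0025 0.001 0.174 0 1" --pt "0.0025 0.001 0.174 0 1" --pt "0.0025 0.001 0.174 0 1"

```text
clock: 2.8
ee_pos: [0.4058, -0.3376, 0.0268]
tool_rot: [-2.392, -2.037, 0.0]
force: [-0.4, 1.0, 1.8]
width: 0.042
```

Run:
```python
from h import *
go(.5794,-.3583,.1,1.487-np.pi/2)
```

```text
clock 2.80 cur [ 0.4058 -0.3376  0.0268] jaw -0.1601 tilt 0.0001 -> d [ 0.0073  0.1747 -0.0732] turn(tool z) -0.0763 q [ 0.75  0.58 -0.21  2.    0.21  0.58  0.23] w 0.0420
```

jog_arm --pt "0 0 -0.015 0 1" --pt "0 0 -0.04 0 1" --pt "0 0 -0.073 0 1" --pt "0 0.03 -0.073 -0.01 1" --pt "0.002 0.07 -0.073 -0.03 1" --pt "0.004 0.11 -0.073 -0.05 1" --pt "0.006 0.14 -0.073 -0.07 1" --pt "0.0073 0.165 -0.073 -0.076 1" --pt "0.0073 0.175 -0.073 -0.076 1" --pt "0.0073 0.175 -0.073 -0.076 1" --pt "0.0073 0.175 -0.073 -0.076 1" --pt "0.0073 0.175 -0.073 -0.076 1"

```text
clock: 4.0
ee_pos: [0.5781, -0.3587, 0.0996]
tool_rot: [-2.313, -2.124, 0.002]
force: [-0.2, 0.0, -1.8]
width: 0.0419
```

Run:
```python
from h import *
go(.5794,-.3583,.1,1.487-np.pi/2)
cm=camera_model('wrist');im=capture('wrist');save('w2',im);save('s2',cv2.resize(capture('side')[80:200,240:360],None,fx=4,fy=4));save('t2',capture('top'))
```

```text
clock 4.00 cur [ 0.5781 -0.3587  0.0996] jaw -0.0851 tilt 0.0013 -> d [ 0.0005  0.0012 -0.0004] turn(tool z) -0.0013 q [ 0.63  0.67 -0.24  1.56  0.19  0.94  0.24] w 0.0419
```

View pics/w2.png

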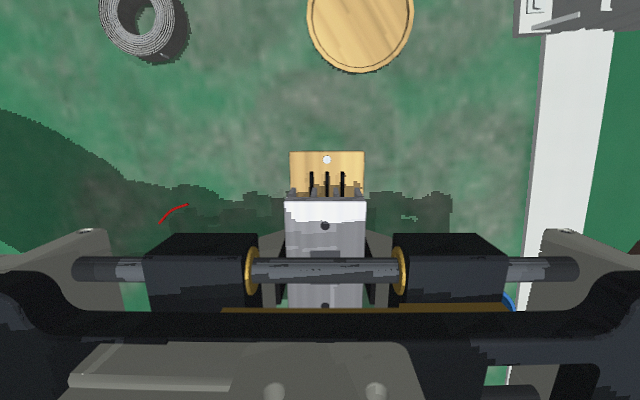

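View pics/s2.png

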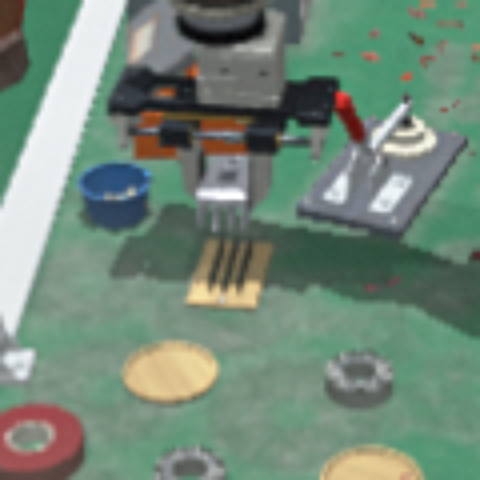

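Run:
```python
from h import *
np.set_printoptions(precision=4,suppress=True)
im=cv2.imread('pics/w2.png')
cv2.imwrite('pics/w2c.png',cv2.resize(im[140:240,270:380],None,fx=7,fy=6,interpolation=cv2.INTER_CUBIC)[:600,:800])
```

```text
(no output)
```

View pics/w2c.png

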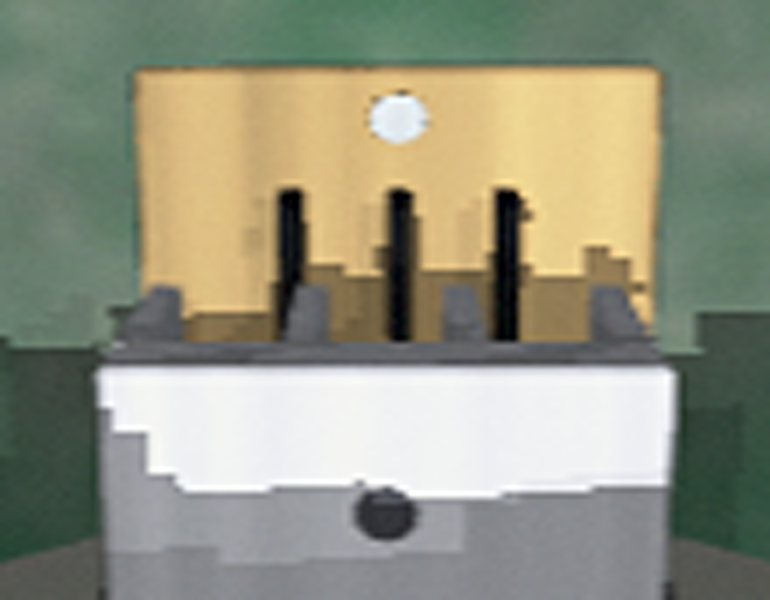

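The picture shows the comb fins' front ends near (311.6,172.5), (327.1,172.5) and (342.6,172.5). The sink's front top corners are near (284,201.3) and (366.6,201.3). I'll express both in tool axes.

Run:
```python
from h import *
np.set_printoptions(precision=4,suppress=True)
o,p,R=tool();cm=camera_model('wrist')
t=lambda uv,z:(R.T@(onz(cm,uv,z)-p))
for n,uv,z in [('finL',(311.6,172.5),.0215),('finM',(327.1,172.5),.0215),('finR',(342.6,172.5),.0215),('sL',(284,201.3),.1066),('sR',(366.6,201.3),.1066),('bL',(289.6,151.2),.006),('bR',(364.3,151.2),.006),('bL2',(270+145/7,140+310/6),.006),('bR2',(270+652/7,140+310/6),.006)]:
    print(n,t(uv,z),onz(cm,uv,z)[:2])
```

```text
finL [ 0.0359 -0.0104  0.0785] [ 0.5715 -0.3221]
finM [0.0359 0.0019 0.0785] [ 0.5838 -0.3231]
finR [0.0359 0.0143 0.0784] [ 0.5962 -0.3242]
sL [ 0.0347 -0.0205 -0.0066] [ 0.5614 -0.3224]
sR [ 0.0347  0.0211 -0.0067] [ 0.6028 -0.3259]
bL [ 0.0514 -0.0294  0.094 ] [ 0.5539 -0.3049]
bR [0.0515 0.0333 0.0939] [ 0.6164 -0.3102]
bL2 [ 0.0166 -0.0296  0.094 ] [ 0.5507 -0.3396]
bR2 [0.0166 0.0336 0.0939] [ 0.6137 -0.345 ]
```

jog_arm --pt "0.003 0.0017 0.01 0 1" --pt "0.003 0.0017 0.03 0 1" --pt "0.003 0.0017 0.042 0 1" --pt "0.003 0.0017 0.042 0 1" --pt "0.003 0.0017 0.046 0 1" --pt "0.003 0.0017 0.05 0 1" --pt "0.003 0.0017 0.054 0 1" --pt "0.003 0.0017 0.058 0 1" --pt "0.003 0.0017 0.06 0 1" --pt "0.003 0.0017 0.06 0 1"

```text
clock: 5.15
ee_pos: [0.5815, -0.3554, 0.0394]
tool_rot: [-2.313, -2.126, 0.0]
force: [1.0, 0.4, -1.2]
width: 0.0419
```

Run:
```python
from h import *
go(.5794,-.3583,.033,1.487-np.pi/2);print(get_obs()['force'],get_obs()['moment'])
im=capture('wrist');save('w3',cv2.resize(im[120:260,230:430],None,fx=4,fy=4))
```

```text
clock 5.15 cur [ 0.5815 -0.3554  0.0394] jaw -0.0841 tilt 0.0004 -> d [-0.003  -0.0018  0.0064] turn(tool z) -0.0003 q [ 0.61  0.74 -0.23  1.59  0.21  0.83  0.22] w 0.0419
[ 0.99589989  0.39546182 -1.21406757] [-0.0089959  -0.11537231  0.01173131]
```

View pics/w3.png

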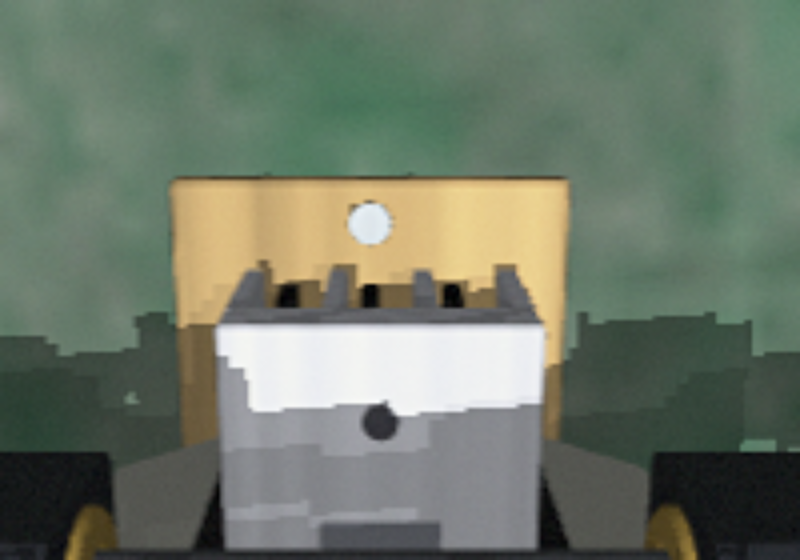

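The comb fins sit inside the sink's gaps, evenly spaced, with no contact force. I'll seat it fully and release.

jog_arm --pt "0 0 0.003 0 1" --pt "0 0 0.006 0 1" --pt "0 0 0.0068 0 1" --pt "0 0 0.0068 0 1" --pt "0 0 0.0068 0 -1" --pt "0 0 0.0068 0 -1" --pt "0 0 0.0068 0 -1" --pt "0 0 0.0068 0 -1" --pt "0 0 0.0068 0 -1" --pt "0 0 0.0068 0 -1" --pt "0 0 0.0068 0 -1" --pt "0 0 -0.02 0 -1" --pt "0 0 -0.06 0 -1" --pt "0 0 -0.1 0 -1" --pt "0 0 -0.13 0 -1" --pt "0 0 -0.13 0 -1"

```text
clock: 6.8
ee_pos: [0.5842, -0.3565, 0.1752]
tool_rot: [2.307, 2.121, 0.005]
force: [0.4, -0.1, 0.3]
width: 0.0921
```

Run:
```python
from m1 import *
go(.456,-.1975,.17,0)
cm=camera_model('wrist');im=capture('wrist');save('w4',im);sinkcomb(im,cm)
for z in(.034,.04):
    f=im.astype(int);m=f.min(2)>170
    for u,v,a,h in comp(m,800,9000):
        c,s,an=rectw(cm,h,.04);print(u,v,c,s,an)
```

```text
clock 6.80 cur [ 0.5842 -0.3565  0.1752] jaw -0.0842 tilt 0.0085 -> d [ 0.1477 -0.1412  0.0036] turn(tool z) -0.0842 q [ 0.63  0.6  -0.26  1.48  0.16  1.07  0.25] w 0.0921
sink [ 321.3  178.9 1206. ] [ 0.5835 -0.3375] [ 0.5835 -0.3378] [0.0315 0.0427] -0.0860
wood [ 321.2  186.7 4297. ] [ 0.582  -0.3517] [ 0.5798 -0.3587] [0.0641 0.1018] 1.4861
wood [ 343.5   44.7 5438. ] [ 0.6174 -0.2069] [ 0.6174 -0.2082] [0.0804 0.0808] 0.3731
black [626.9  84.3 461.5] [ 0.9083 -0.2666] [ 0.9063 -0.2692] [0.0225 0.0331] 0.2473
black [175.7  43.  442.5] [ 0.4548 -0.195 ] [ 0.454  -0.1942] [0.0178 0.0261] 0.8065
black [203.7  54.4 625. ] [ 0.48   -0.2076] [ 0.4813 -0.2085] [0.0167 0.045 ] 1.1579
321.3300165837479 178.8648424543947 [ 0.5837 -0.3367] [0.0308 0.0418] -0.08602762
502.8016694424617 141.57185343802047 [ 0.7669 -0.3237] [0.0496 0.1775] 1.5652705
473.87410440122824 37.52302968270215 [ 0.7335 -0.2177] [0.0219 0.0364] 1.5630442
321.3300165837479 178.8648424543947 [ 0.5837 -0.3367] [0.0308 0.0418] -0.08602762
502.8016694424617 141.57185343802047 [ 0.7669 -0.3237] [0.0496 0.1775] 1.5652705
473.87410440122824 37.52302968270215 [ 0.7335 -0.2177] [0.0219 0.0364] 1.5630442
```

View pics/w4.png

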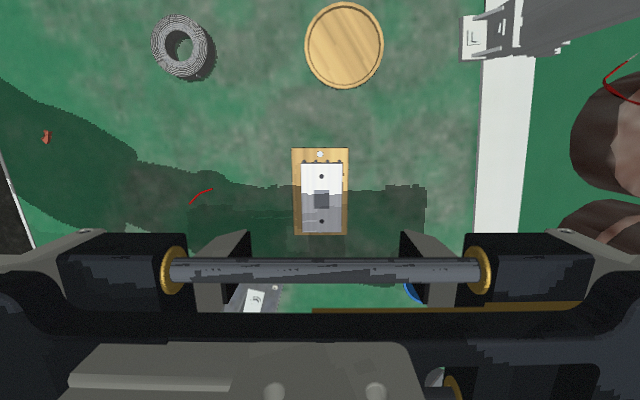

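The sink is seated and centred on the comb (plate at (321,198), base outline even around it). Next is core C, going into dish 2.

jog_arm --pt "0.03 -0.03 0 -0.02 -1" --pt "0.065 -0.06 0 -0.04 -1" --pt "0.1 -0.095 0.02 -0.06 -1" --pt "0.13 -0.125 0.05 -0.084 -1" --pt "0.1477 -0.1412 0.08 -0.084 -1" --pt "0.1477 -0.1412 0.105 -0.084 -1" --pt "0.1477 -0.1412 0.125 -0.084 -1" --pt "0.1477 -0.1412 0.14 -0.084 -1" --pt "0.1477 -0.1412 0.148 -0.084 -1" --pt "0.1477 -0.1412 0.1515 -0.084 -1" --pt "0.1477 -0.1412 0.1515 -0.084 -1" --pt "0.1477 -0.1412 0.1515 -0.084 1" --pt "0.1477 -0.1412 0.1515 -0.084 1" --pt "0.1477 -0.1412 0.1515 -0.084 1" --pt "0.1477 -0.1412 0.1515 -0.084 1" --pt "0.1477 -0.1412 0.1515 -0.084 1" --pt "0.1477 -0.1412 0.1515 -0.084 1"

```text
clock: 8.55
ee_pos: [0.4537, -0.1965, 0.0183]
tool_rot: [2.221, 2.221, 0.0]
force: [1.0, -0.5, 1.0]
width: 0.0544
```

Run:
```python
from h import *
go(.442,-.075,.08,0)
cm=camera_model('wrist');save('w5',capture('wrist'))
```

```text
clock 8.55 cur [ 0.4537 -0.1965  0.0183] jaw -0.0001 tilt 0.0005 -> d [ 0.1215 -0.0116 -0.0617] turn(tool z) -0.0001 q [ 0.49  0.56 -0.26  2.09  0.27  0.52  0.04] w 0.0544
```

View pics/w5.png

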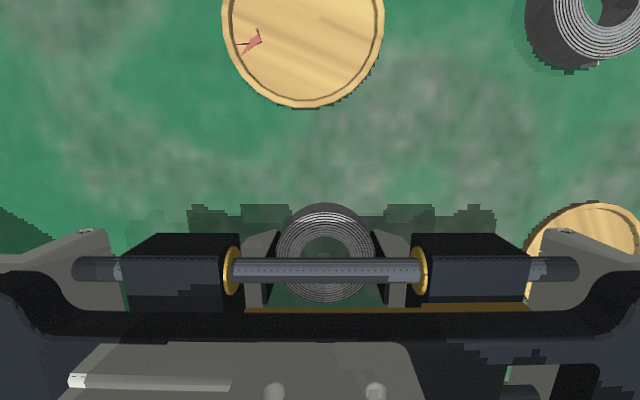

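Run:
```python
from h import *
np.set_printoptions(precision=4,suppress=True)
o,p,R=tool();cm=camera_model('wrist')
t=lambda uv,z:(R.T@(onz(cm,uv,z)-p))
print(t((326,203),0),t((326,213),.02),t((276,248),.02),t((376,248),.02))
print('dish2 pix',proj(cm,(.442,-.075,.006)))
im=cv2.imread('pics/w5.png');cv2.imwrite('pics/w5c.png',cv2.resize(im[190:320,250:400],None,fx=5,fy=4.6))
from seg import *
f=im[...,::-1].astype(int);r,g,b=f[...,0],f[...,1],f[...,2]
m=(r-b>25)&(r>110)&(g>90)&(r-g<70)
```

```text
[0.027  0.0008 0.0184] [ 0.027   0.0007 -0.0016] [ 0.0069 -0.0267 -0.0016] [ 0.0069  0.0281 -0.0016]
dish2 pix (np.float64(301.06704726669784), np.float64(21.328670981506775))
```

View pics/w5c.png

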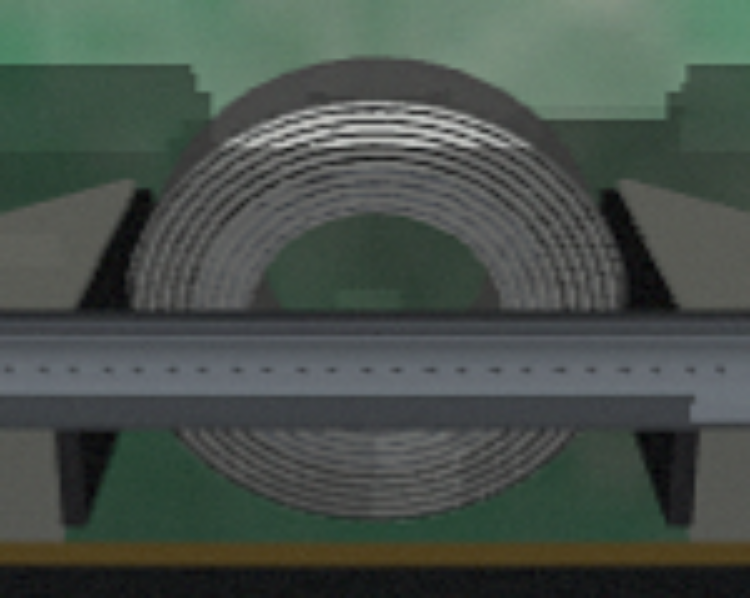

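jog_arm --pt "0 0 0 0 -0.5" --pt "0 0 0 0 -0.5" --pt "0 0 -0.0052 0 -0.5" --pt "0 0 -0.0052 0 -0.5" --pt "0 0 -0.0052 0 1" --pt "0 0 -0.0052 0 1" --pt "0 0 -0.0052 0 1" --pt "0 0 -0.0052 0 1" --pt "0 0 -0.0052 0 1" --pt "0 0 -0.02 0 1" --pt "0.01 0 -0.045 0 1" --pt "0.045 -0.005 -0.055 0 1" --pt "0.08 -0.008 -0.055 0 1" --pt "0.11 -0.0116 -0.055 0 1" --pt "0.1225 -0.0116 -0.055 0 1" --pt "0.1225 -0.0116 -0.055 0 1" --pt "0.1225 -0.0116 -0.055 0 1"

```text
clock: 10.3
ee_pos: [0.4419, -0.0748, 0.0731]
tool_rot: [2.221, 2.221, -0.001]
force: [-0.2, -0.2, -2.0]
width: 0.0547
```

Run:
```python
from h import *
go(.442,-.074,.0265,0)
cm=camera_model('wrist');save('w6',capture('wrist'))
for a in np.linspace(0,6.28,13): print(np.round(proj(cm,(.442+.041*np.cos(a),-.075+.041*np.sin(a),.006))),end=' ')
```

```text
clock 10.30 cur [ 0.4419 -0.0748  0.0731] jaw -0.0002 tilt 0.0006 -> d [0.0008 0.0001 0.0466] turn(tool z) -0.0002 q [ 0.29  0.42 -0.31  2.16  0.22  0.6  -0.18] w 0.0547
[376. 220.] [371. 195.] [352. 176.] [325. 168.] [298. 176.] [279. 195.] [273. 220.] [281. 244.] [300. 260.] [325. 266.] [349. 261.] [368. 244.] [376. 220.]
```

View pics/w6.png

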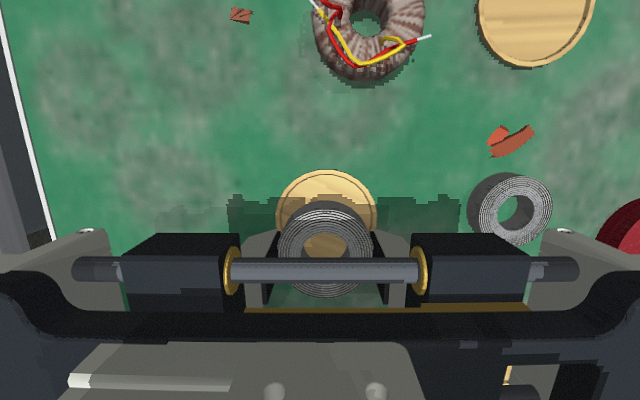

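jog_arm --pt "0 0.001 0.02 0 1" --pt "0 0.001 0.038 0 1" --pt "0 0.001 0.0445 0 1" --pt "0 0.001 0.0466 0 1" --pt "0 0.001 0.0466 0 1" --pt "0 0.001 0.0466 0 -1" --pt "0 0.001 0.0466 0 -1" --pt "0 0.001 0.0466 0 -1" --pt "0 0.001 0.0466 0 -1" --pt "0 0.001 0.0466 0 -1" --pt "0 0.001 0.02 0 -1" --pt "0 0.001 -0.02 0 -1" --pt "0.002 0.02 -0.055 0 -1" --pt "0.004 0.06 -0.055 0 -1" --pt "0.006 0.1 -0.055 0 -1" --pt "0.009 0.135 -0.055 0 -1" --pt "0.009 0.143 -0.055 0 -1" --pt "0.009 0.143 -0.055 0 -1" --pt "0.009 0.143 -0.055 0 -1" --pt "0.009 0.143 -0.055 0 -1"

```text
clock: 12.35
ee_pos: [0.5833, -0.0652, 0.1281]
tool_rot: [-2.221, -2.221, 0.002]
force: [-0.9, -0.1, 0.2]
width: 0.0919
```

Run:
```python
from h import *
go(.5848,-.0657,.0235,0)
cm=camera_model('wrist');save('w7',capture('wrist'))
for a in np.arange(0,6.28,1.57): print(np.round(proj(cm,(.5848+.028*np.cos(a),-.0657+.028*np.sin(a),.02))),end=' ')
```

```text
clock 12.35 cur [ 0.5833 -0.0652  0.1281] jaw -0.0003 tilt 0.0013 -> d [-0.0005  0.0016  0.1046] turn(tool z) -0.0003 q [ 0.25  0.52 -0.32  1.78  0.2   0.88 -0.17] w 0.0919
[356. 206.] [326. 176.] [296. 206.] [326. 234.]
```

View pics/w7.png

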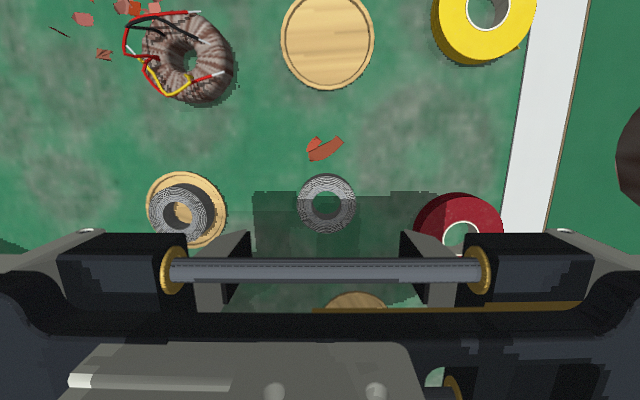

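Core C sits inside dish 2 at (183,211). Core B spans columns 297–356, as predicted, so I'll pick it now.

jog_arm --pt "0 0.0016 0.03 0 -1" --pt "0 0.0016 0.065 0 -1" --pt "0 0.0016 0.09 0 -1" --pt "0 0.0016 0.102 0 -1" --pt "0 0.0016 0.1046 0 -1" --pt "0 0.0016 0.1046 0 -1" --pt "0 0.0016 0.1046 0 1" --pt "0 0.0016 0.1046 0 1" --pt "0 0.0016 0.1046 0 1" --pt "0 0.0016 0.1046 0 1" --pt "0 0.0016 0.1046 0 1" --pt "0 0.0016 0.1046 0 1" --pt "0 0.0016 0.1046 0 1"

```text
clock: 13.7
ee_pos: [0.5861, -0.065, 0.0238]
tool_rot: [-2.221, -2.221, 0.001]
force: [-2.4, -0.3, 5.3]
width: 0.0544
```

Run:
```python
from h import *
go(.617,-.208,.0265,1.2)
```

```text
clock 13.70 cur [ 0.5861 -0.065   0.0238] jaw -0.0001 tilt 0.0006 -> d [-0.143   0.0309 -0.0027] turn(tool z) -1.2001 q [ 0.21  0.66 -0.28  1.85  0.27  0.68 -0.22] w 0.0544
```

Lift, carry and turn, stopping above dish 3.

jog_arm --pt "0 0 -0.015 0 1" --pt "0 0 -0.04 0 1" --pt "0 0 -0.06 -0.1 1" --pt "-0.03 0.006 -0.06 -0.24 1" --pt "-0.06 0.012 -0.06 -0.38 1" --pt "-0.09 0.018 -0.06 -0.52 1" --pt "-0.115 0.024 -0.06 -0.66 1" --pt "-0.13 0.028 -0.06 -0.8 1" --pt "-0.14 0.031 -0.06 -0.94 1" --pt "-0.143 0.031 -0.06 -1.08 1" --pt "-0.143 0.031 -0.06 -1.2 1" --pt "-0.143 0.031 -0.06 -1.2 1" --pt "-0.143 0.031 -0.06 -1.2 1" --pt "-0.143 0.031 -0.06 -1.2 1"

```text
clock: 15.1
ee_pos: [0.6174, -0.2078, 0.0839]
tool_rot: [0.583, 3.087, -0.0]
force: [0.3, 0.1, -2.4]
width: 0.0546
```

Run:
```python
from h import *
go(.617,-.208,.0268,1.2)
cm=camera_model('wrist');save('w8',capture('wrist'))
for a in np.arange(0,6.28,.785): print(np.round(proj(cm,(.617+.041*np.cos(a),-.208+.041*np.sin(a),.006))),end=' ')
```

```text
clock 15.10 cur [ 0.6174 -0.2078  0.0839] jaw 1.1974 tilt 0.0002 -> d [ 0.0003 -0.0004  0.0571] turn(tool z) -0.0026 q [ 0.62  0.71 -0.6   1.63  0.47  0.95  1.05] w 0.0546
[341. 257.] [369. 233.] [371. 197.] [345. 170.] [305. 169.] [278. 195.] [279. 231.] [305. 256.]
```

View pics/w8.png

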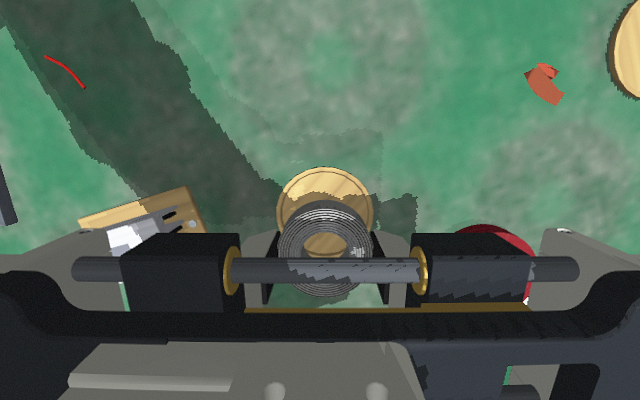

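Dish 3's rim (columns 277–373) is centred under the core. I'll place it and move on to core A.

jog_arm --pt "0 0 0.02 0 1" --pt "0 0 0.045 0 1" --pt "0 0 0.055 0 1" --pt "0 0 0.0571 0 1" --pt "0 0 0.0571 0 1" --pt "0 0 0.0571 0 -1" --pt "0 0 0.0571 0 -1" --pt "0 0 0.0571 0 -1" --pt "0 0 0.0571 0 -1" --pt "0 0 0.0571 0 -1" --pt "0 0 0.03 0 -1" --pt "0 0 -0.01 0 -1" --pt "0 0 -0.046 0 -1" --pt "0.02 0.025 -0.046 0.14 -1" --pt "0.05 0.055 -0.046 0.28 -1" --pt "0.08 0.09 -0.046 0.42 -1" --pt "0.11 0.125 -0.046 0.56 -1" --pt "0.14 0.16 -0.046 0.7 -1" --pt "0.17 0.195 -0.046 0.84 -1" --pt "0.2 0.23 -0.046 0.98 -1"

```text
clock: 17.15
ee_pos: [0.5136, 0.0805, 0.1299]
tool_rot: [1.971, 2.446, 0.001]
force: [1.0, 0.2, -0.4]
width: 0.0918
```

Run:
```python
from h import *
go(.4714,.1985,.12,0)
```

```text
clock 17.15 cur [0.5136 0.0805 0.1299] jaw 0.2140 tilt 0.0007 -> d [ 0.1242 -0.0162  0.0099] turn(tool z) 0.2140 q [ 0.08  0.44 -0.45  1.93  0.25  0.82 -0.29] w 0.0918
```

jog_arm --pt "0.035 -0.004 0 0.1 -1" --pt "0.075 -0.01 0.0 0.214 -1" --pt "0.11 -0.016 0.005 0.214 -1" --pt "0.1242 -0.0162 0.01 0.214 -1" --pt "0.1242 -0.0162 0.01 0.214 -1" --pt "0.1242 -0.0162 0.01 0.214 -1" --pt "0.1242 -0.0162 0.01 0.214 -1"

```text
clock: 17.85
ee_pos: [0.4721, 0.1951, 0.1197]
tool_rot: [2.217, 2.225, -0.0]
force: [0.7, -1.1, -0.7]
width: 0.0923
```

Run:
```python
from h import *
go(.4714,.1985,.0235,0)
cm=camera_model('wrist');save('w9',capture('wrist'))
for a in np.arange(0,6.28,1.57): print(np.round(proj(cm,(.4714+.028*np.cos(a),.1985+.028*np.sin(a),.02))),end=' ')
```

```text
clock 17.85 cur [0.4721 0.1951 0.1197] jaw 0.0039 tilt 0.0007 -> d [ 0.0034 -0.0007  0.0962] turn(tool z) 0.0039 q [-0.18  0.43 -0.41  1.97  0.24  0.79 -0.73] w 0.0923
[355. 205.] [324. 174.] [293. 204.] [324. 233.]
```

View pics/w9.png

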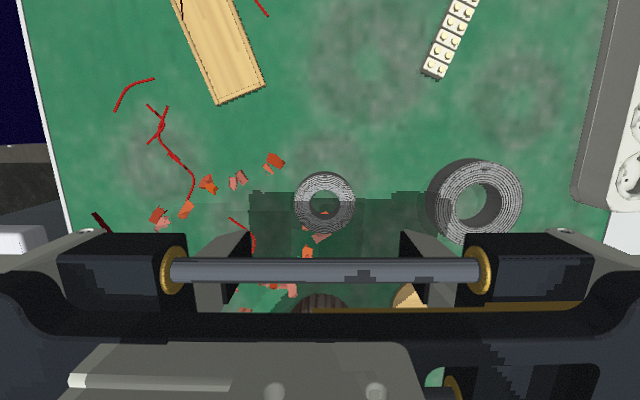

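jog_arm --pt "0.0034 0 0.03 0 -1" --pt "0.0034 0 0.06 0 -1" --pt "0.0034 0 0.085 0 -1" --pt "0.0034 0 0.094 0 -1" --pt "0.0034 0 0.0962 0 -1" --pt "0.0034 0 0.0962 0 -1" --pt "0.0034 0 0.0962 0 1" --pt "0.0034 0 0.0962 0 1" --pt "0.0034 0 0.0962 0 1" --pt "0.0034 0 0.0962 0 1" --pt "0.0034 0 0.0962 0 1" --pt "0.0034 0 0.0962 0 1" --pt "0.0034 0 0.0962 0 1"

```text
clock: 19.2
ee_pos: [0.4715, 0.2, 0.0236]
tool_rot: [2.215, 2.228, 0.0]
force: [-1.2, 0.1, 3.4]
width: 0.0544
```

Run:
```python
from h import *
go(.585,.0795,.08,0)
```

```text
clock 19.20 cur [0.4715 0.2    0.0236] jaw 0.0059 tilt 0.0002 -> d [-0.1212  0.1128 -0.0564] turn(tool z) 0.0059 q [-0.25  0.58 -0.34  2.04  0.34  0.58 -0.83] w 0.0544
```

jog_arm --pt "0 0 -0.015 0 1" --pt "0 0 -0.04 0 1" --pt "0 0 -0.07 0 1" --pt "-0.025 0.023 -0.076 0 1" --pt "-0.055 0.05 -0.076 0 1" --pt "-0.085 0.08 -0.076 0 1" --pt "-0.11 0.103 -0.07 0 1" --pt "-0.1212 0.1128 -0.06 0 1" --pt "-0.1212 0.1128 -0.0564 0 1" --pt "-0.1212 0.1128 -0.0564 0 1" --pt "-0.1212 0.1128 -0.0564 0 1"

```text
clock: 20.3
ee_pos: [0.5838, 0.0813, 0.0797]
tool_rot: [-2.211, -2.23, 0.0]
force: [0.4, 0.7, -1.9]
width: 0.0543
```

Run:
```python
from h import *
go(.585,.0795,.0268,0)
cm=camera_model('wrist');save('w10',capture('wrist'))
for a in np.arange(0,6.28,.785): print(np.round(proj(cm,(.585+.041*np.cos(a),.0795+.041*np.sin(a),.006))),end=' ')
```

```text
clock 20.30 cur [0.5838 0.0813 0.0797] jaw 0.0082 tilt 0.0014 -> d [-0.0018  0.0013  0.0529] turn(tool z) 0.0082 q [ 0.03  0.59 -0.37  1.81  0.28  0.8  -0.47] w 0.0543
[376. 220.] [363. 185.] [327. 169.] [290. 184.] [276. 219.] [292. 251.] [326. 264.] [360. 252.]
```

View pics/w10.png

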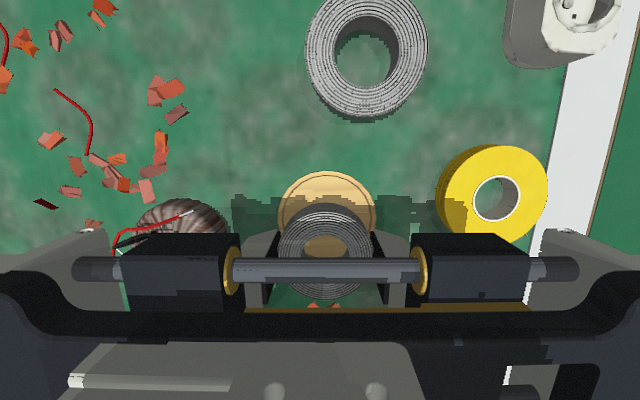

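The wrapped coil lies in line with the jaws on the left at (185,222). I'll turn the jaws about 46° before lowering so both fingers clear it.

jog_arm --pt "-0.0018 0.0013 0 0.14 1" --pt "-0.0018 0.0013 0 0.28 1" --pt "-0.0018 0.0013 0 0.42 1" --pt "-0.0018 0.0013 0 0.56 1" --pt "-0.0018 0.0013 0 0.7 1" --pt "-0.0018 0.0013 0 0.81 1" --pt "-0.0018 0.0013 0 0.81 1" --pt "-0.0018 0.0013 0.02 0.81 1" --pt "-0.0018 0.0013 0.042 0.81 1" --pt "-0.0018 0.0013 0.051 0.81 1" --pt "-0.0018 0.0013 0.0529 0.81 1" --pt "-0.0018 0.0013 0.0529 0.81 1"

```text
clock: 21.55
ee_pos: [0.5864, 0.078, 0.0273]
tool_rot: [-2.912, -1.177, -0.0]
force: [0.4, 0.5, -1.5]
width: 0.0546
```

Run:
```python
from h import *
go(.585,.0795,.0268,-.8)
cm=camera_model('wrist');save('w11',capture('wrist'))
```

```text
clock 21.55 cur [0.5864 0.078  0.0273] jaw -0.8025 tilt 0.0003 -> d [ 0.     -0.002   0.0005] turn(tool z) -0.0025 q [-0.12  0.64 -0.14  1.85  0.14  0.66 -1.15] w 0.0546
```

View pics/w11.png

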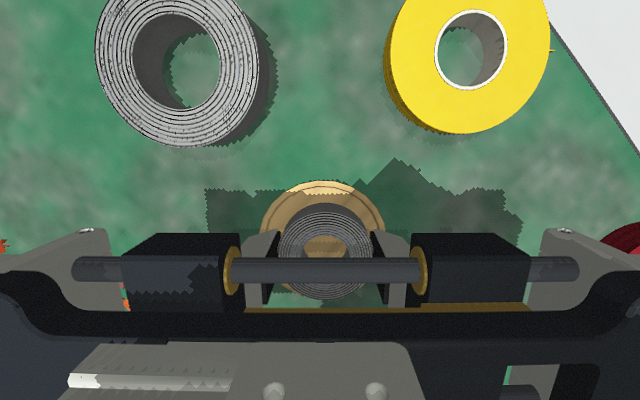

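jog_arm --pt "0 -0.002 0.0005 0 1" --pt "0 -0.002 0.0005 0 1" --pt "0 -0.002 0.0005 0 -1" --pt "0 -0.002 0.0005 0 -1" --pt "0 -0.002 0.0005 0 -1" --pt "0 -0.002 0.0005 0 -1" --pt "0 -0.002 0.0005 0 -1" --pt "0 -0.002 -0.03 0 -1" --pt "0 -0.002 -0.07 0 -1" --pt "0 -0.002 -0.115 0 -1" --pt "0.02 -0.025 -0.123 -0.05 -1" --pt "0.055 -0.06 -0.123 -0.15 -1" --pt "0.09 -0.095 -0.123 -0.25 -1" --pt "0.12 -0.13 -0.123 -0.35 -1" --pt "0.15 -0.165 -0.123 -0.417 -1" --pt "0.18 -0.195 -0.123 -0.417 -1" --pt "0.191 -0.206 -0.123 -0.417 -1" --pt "0.191 -0.206 -0.123 -0.417 -1" --pt "0.191 -0.206 -0.123 -0.417 -1" --pt "0.191 -0.206 -0.123 -0.417 -1"

```text
clock: 23.6
ee_pos: [0.5817, 0.356, 0.1498]
tool_rot: [2.608, 1.748, -0.001]
force: [0.7, 0.1, 0.8]
width: 0.0916
```

Run:
```python
from m1 import *
go(.580,.3585,.021,-.386)
cm=camera_model('wrist');im=capture('wrist');save('w12',im)
f=im.astype(int);m=(f[...,0]>f[...,1]-8)&(f[...,0]>130)
for u,v,a,h in comp(m,800,9000):
    if 230<u<420:
        c,s,an=rectw(cm,h,.009);print(u,v,a,onz(cm,(u,v),.009)[:2],c,s,an)
```

```text
clock 23.60 cur [0.5817 0.356  0.1498] jaw -0.3897 tilt 0.0017 -> d [ 0.0019 -0.0026  0.1288] turn(tool z) -0.0037 q [-0.46  0.63 -0.27  1.51  0.19  1.04 -1.17] w 0.0916
```

View pics/w12.png

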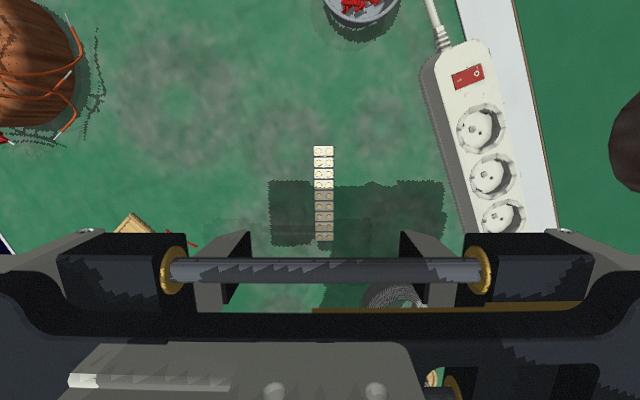

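Run:
```python
from h import *
np.set_printoptions(precision=4,suppress=True)
o,p,R=tool();cm=camera_model('wrist')
t=lambda uv,z:(R.T@(onz(cm,uv,z)-p))
a,b=t((323.5,145.5),.012),t((324.5,241),.012);print(a,b,(a+b)/2,np.linalg.norm(a-b))
for x in(313.5,334):print(t((x,190),.012))
```

```text
[ 0.0536 -0.0012  0.1378] [-0.0484 -0.0002  0.138 ] [ 0.0026 -0.0007  0.1379] 0.1019643763851744
[ 0.0084 -0.0116  0.1379]
[0.0084 0.0096 0.1379]
```

The strip measures 102 mm long, as it should, and is aligned with the jaws. The grasp offset is (2.6, -0.8) mm.

jog_arm --pt "0.0026 -0.0008 0.04 0 -1" --pt "0.0026 -0.0008 0.08 0 -1" --pt "0.0026 -0.0008 0.11 0 -1" --pt "0.0026 -0.0008 0.124 0 -1" --pt "0.0026 -0.0008 0.1285 0 -1" --pt "0.0026 -0.0008 0.1285 0 -1" --pt "0.0026 -0.0008 0.1285 0 1" --pt "0.0026 -0.0008 0.1285 0 1" --pt "0.0026 -0.0008 0.1285 0 1" --pt "0.0026 -0.0008 0.1285 0 1" --pt "0.0026 -0.0008 0.1285 0 1" --pt "0.0026 -0.0008 0.1285 0 1" --pt "0.0026 -0.0008 0.1285 0 1" --pt "0.0026 -0.0008 0.1285 0 1"

```text
clock: 25.05
ee_pos: [0.5811, 0.3612, 0.0213]
tool_rot: [2.607, 1.753, -0.0]
force: [0.4, 0.1, 0.9]
width: 0.0322
```

Run:
```python
from h import *
go(.375,.352,.09,.358);print(get_obs()['force'])
```

```text
clock 25.05 cur [0.5811 0.3612 0.0213] jaw -0.3871 tilt 0.0001 -> d [-0.0863 -0.1873 -0.0686] turn(tool z) -0.7451 q [-0.48  0.77 -0.24  1.59  0.24  0.81 -1.21] w 0.0322
[0.38520621 0.07425981 0.91836447]
```

jog_arm --pt "0 0 0 0 1" --pt "0 0 0 0 1" --pt "0 0 0 0 1" --pt "0 0 0 0 1" --pt "0 0 -0.015 0 1" --pt "0 0 -0.04 0 1" --pt "0 0 -0.069 -0.03 1" --pt "-0.015 -0.03 -0.069 -0.14 1" --pt "-0.03 -0.065 -0.069 -0.27 1" --pt "-0.045 -0.1 -0.069 -0.4 1" --pt "-0.06 -0.135 -0.069 -0.53 1" --pt "-0.075 -0.165 -0.069 -0.65 1" --pt "-0.0863 -0.1873 -0.069 -0.745 1" --pt "-0.0863 -0.1873 -0.069 -0.745 1" --pt "-0.0863 -0.1873 -0.069 -0.745 1" --pt "-0.0863 -0.1873 -0.069 -0.745 1"

```text
clock: 26.65
ee_pos: [0.3765, 0.3523, 0.0911]
tool_rot: [1.793, 2.579, 0.002]
force: [-0.5, 0.1, -0.9]
width: 0.0196
```

Run:
```python
from h import *
go(.375,.352,.09,.358)
save('w13',capture('wrist'));cm=camera_model('wrist')
c=np.array([.375,.352]);l=np.array([np.cos(-1.2115),np.sin(-1.2115)]);n=np.array([-l[1],l[0]])
for a,b in((1,1),(1,-1),(-1,1),(-1,-1)): print(np.round(proj(cm,(*(c+a*.063*l+b*.024*n),.006))))
```

```text
clock 26.65 cur [0.3765 0.3523 0.0911] jaw 0.3556 tilt 0.0017 -> d [ 0.0003 -0.0015  0.0011] turn(tool z) -0.0024 q [-0.49  0.5  -0.49  1.98  0.34  0.75 -0.83] w 0.0196
[349. 278.]
[297. 278.]
[352. 137.]
[292. 137.]
```

View pics/w13.png

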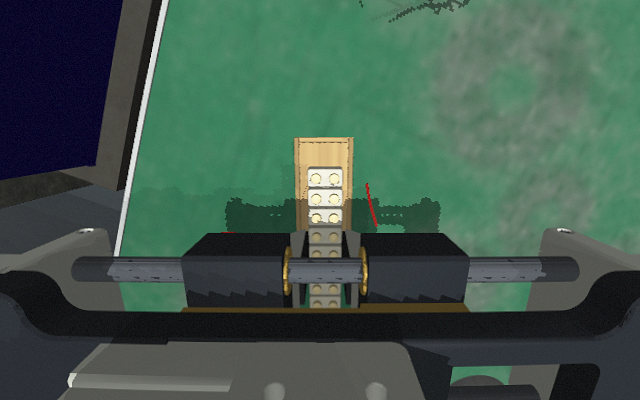

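The tray's far edge is at row 138, columns 294–353, and the strip is centred over it near column 325. First I'll check the lengthwise offset from the strip's far end at (325,167).

Run:
```python
from h import *
o,p,R=tool();cm=camera_model('wrist')
print(R.T@(onz(cm,(325,167),p[2]-.0213+.011)-p),R.T@(onz(cm,(323.5,137.5),.006)-p))
```

```text
[0.04958315 0.00020822 0.01030345] [ 0.06286568 -0.00085145  0.08481307]
```

jog_arm --pt "0.001 -0.001 0.025 0 1" --pt "0.001 -0.001 0.05 0 1" --pt "0.001 -0.001 0.062 0 1" --pt "0.001 -0.001 0.066 0 1" --pt "0.001 -0.001 0.066 0 1" --pt "0.001 -0.001 0.066 0 0" --pt "0.001 -0.001 0.066 0 0" --pt "0.001 -0.001 0.066 0 0" --pt "0.001 -0.001 0.066 0 0" --pt "0.001 -0.001 0.066 0 0" --pt "0.001 -0.001 0.04 0 -1" --pt "0.001 -0.001 0 0 -1" --pt "0.001 -0.001 -0.045 0 -1" --pt "0.001 -0.001 -0.08 0 -1" --pt "0.001 -0.001 -0.08 0 -1"

```text
clock: 28.2
ee_pos: [0.3754, 0.3549, 0.1751]
tool_rot: [1.79, 2.58, 0.012]
force: [-0.5, -0.8, 0.4]
width: 0.0813
```

Run:
```python
from h import *
go(.48,.2,.25,0)
save('w14',capture('wrist'));
```

```text
clock 28.20 cur [0.3754 0.3549 0.1751] jaw 0.3578 tilt 0.0081 -> d [-0.1815  0.0443 -0.0752] turn(tool z) 0.3578 q [-0.43  0.39 -0.55  1.89  0.26  0.92 -0.75] w 0.0813
```

View pics/w14.png

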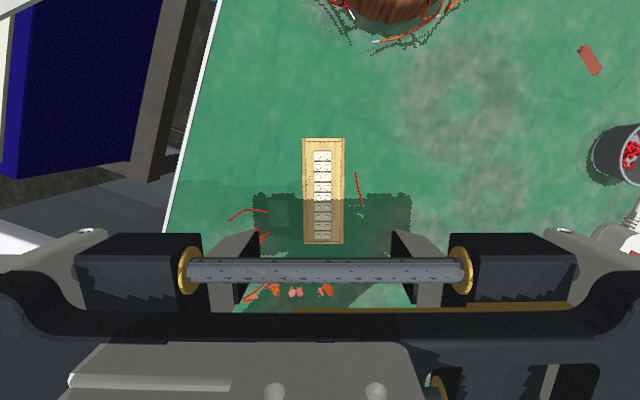

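The strip lies straight and centred in the tray. I'll move clear and check everything.

jog_arm --pt "-0.03 0.01 -0.03 0.1 -1" --pt "-0.07 0.02 -0.06 0.24 -1" --pt "-0.11 0.03 -0.09 0.358 -1" --pt "-0.15 0.035 -0.11 0.358 -1" --pt "-0.19 0.04 -0.12 0.358 -1" --pt "-0.23 0.04 -0.12 0.358 -1" --pt "-0.27 0.04 -0.12 0.358 -1" --pt "-0.31 0.04 -0.12 0.358 -1" --pt "-0.35 0.04 -0.12 0.358 -1" --pt "-0.37 0.04 -0.12 0.358 -1" --pt "-0.37 0.04 -0.12 0.358 -1" --pt "-0.37 0.04 -0.12 0.358 -1" --pt "-0.37 0.04 -0.12 0.358 -1"

```text
clock: 29.55
ee_pos: [0.5403, 0.0214, 0.2897]
tool_rot: [-2.219, -2.223, 0.001]
force: [-0.8, 0.0, -0.7]
width: 0.0918
```

Run:
```python
from h import *
go(.48,0,.25,0)
save('w15',capture('wrist'));save('t15',capture('top'));save('s15',cv2.resize(capture('side')[120:380,200:400],None,fx=2.3,fy=2.3))
```

```text
clock 29.55 cur [0.5403 0.0214 0.2897] jaw 0.0018 tilt 0.0014 -> d [-0.0213 -0.0603  0.0398] turn(tool z) 0.0018 q [ 0.12  0.29 -0.33  1.69  0.1   1.18 -0.23] w 0.0918
```

View pics/w15.png

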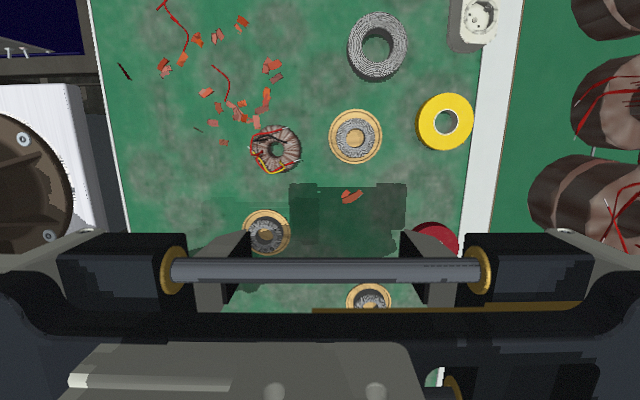

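View pics/t15.png

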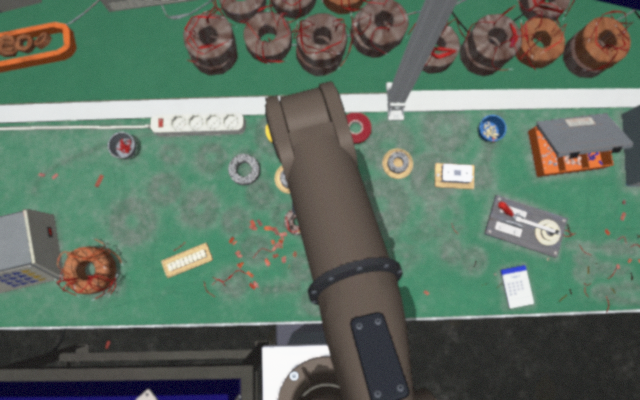

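View pics/s15.png

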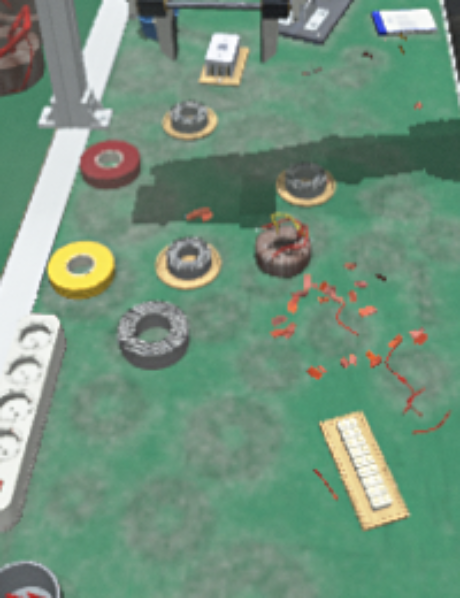

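jog_arm --pt "-0.04 0 0 0 -1" --pt "-0.08 0 0 0 -1" --pt "-0.12 0 0 0 -1" --pt "-0.16 -0.01 0 0 -1" --pt "-0.2 -0.01 0 0 -1" --pt "-0.24 -0.01 0 0 -1" --pt "-0.25 -0.01 0 0 -1" --pt "-0.25 -0.01 0 0 -1" --pt "-0.25 -0.01 0 0 -1" --pt "-0.25 -0.01 0 0 -1"

```text
clock: 30.7
ee_pos: [0.5314, -0.2275, 0.2905]
tool_rot: [-2.218, -2.225, -0.001]
force: [0.3, 0.8, -1.0]
width: 0.0916
```

Run:
```python
from seg import *
go(.53,-.23,.3,0)
cm=camera_model('wrist');im=capture('wrist');save('w16',im)
hsv=cv2.cvtColor(im,cv2.COLOR_RGB2HSV)
f=im.astype(int);r,g,b=f[...,0],f[...,1],f[...,2]
w=(r-b>25)&(r>90)&(r-g<70)&(r>g)
for u,v,a,h in comp(w,800,9000):
    if v<240:
        c=onz(cm,(u,v),.005); print('dish',np.round((u,v,a)),c[:2],rectw(cm,h,.005)[1])
        m=np.zeros(im.shape[:2],np.uint8);cv2.fillPoly(m,[h],1);m=cv2.erode(m,np.ones((5,5)))
        for u2,v2,a2,h2 in comp((m>0)&(hsv[...,1]<60),300,6000):
            c2=onz(cm,(u2,v2),.0125+.003);print('   core',np.round((u2,v2,a2)),c2[:2],rectw(cm,h2,.018)[1],'dist %.4f'%np.linalg.norm((c2-c)[:2]))
```

```text
clock 30.70 cur [ 0.5314 -0.2275  0.2905] jaw 0.0031 tilt 0.0009 -> d [-0.0025 -0.0014 -0.0095] turn(tool z) 0.0031 q [ 0.47  0.34 -0.21  1.61  0.07  1.2   0.25] w 0.0916
dish [ 352.  237. 1034.] [ 0.5778 -0.3317] [0.0635 0.0642]
   core [354. 240. 400.] [ 0.5798 -0.3319] [0.0395 0.0447] dist 0.0019
dish [ 381.  162. 2139.] [ 0.6177 -0.2069] [0.0802 0.0802]
   core [ 382.  163. 1116.] [ 0.6186 -0.2072] [0.0556 0.0558] dist 0.0010
dish [ 263.   68. 2693.] [ 0.4433 -0.0743] [0.0794 0.0805]
   core [ 261.   66. 1462.] [ 0.4434 -0.0743] [0.0568 0.0576] dist 0.0002
```

View pics/w16.png

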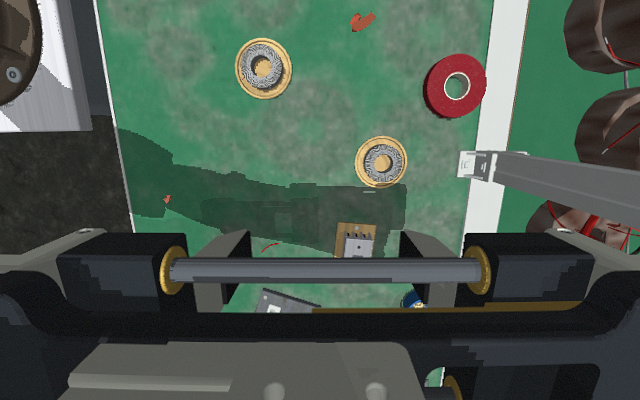

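Dish 2 (263,68) and dish 3 (381,162) each hold a centred core, within about 1 mm. Dish 1's core was concentric in the previous picture. Handing in.

```bash
python3 -c "
from bench import *
print(close_job())"
```

```text
the job is handed in; nothing more can be done
None
```

The kit is laid out and the job is handed in at about 31 s of the 115 s allowed; the hand-in gives no verdict.

- **Cores:** each dish has one small core lying flat. The last wrist picture put the cores in dishes 2 and 3 within about 1 mm of centre. Dish 1's core I only judged by eye: it looked concentric with its dish.
- **Terminal strip:** it lies flat, straight and centred in the tray. I judged this by eye after release. Just before lowering, the measured offsets were about 1 mm each way, and I corrected those on the way down.
- **Heat sink:** it is in the middle of the comb holder with the comb's fins in its gaps. I pressed it about 0.4 mm past the expected seated height before letting go, and it looked level and centred afterwards. I did not measure its final height directly.

**Off plan:**
- My first grip on the core that went into dish 2 was about 5 mm too low, so I opened and re-gripped it higher before carrying it.
- All three cores read about 54.5 mm between the jaws instead of 56 mm. The pictures showed them held square, so I went ahead.
- The brightness mask saw only part of the sink's plate where it lay in shadow. I therefore did not use that script's sink figures to check the final position.

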